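# Post a returned flask through the sprung flap of the returns box

### The arm

A 6-joint arm with a two-finger parallel gripper is mounted at the origin on the work surface. World frame = base frame: x ahead of the robot, y to its left, z up, the work surface at z = 0. Lengths are in m, angles in rad, forces in N, time in s.
With the tool pointing down it reaches from about 0.35 to 0.975 m from the base axis. Payload 4.9 kg.
Tool frame: the origin (TCP) lies at the very end of the fingers, on their centre line; the grasp point (between the pads) lies 19 mm behind it (manip.grip_depth is the distance from the TCP to the grasp point, in m); z points along the fingers, x is the direction in which the jaws open and shut, and the axes are right-handed (so a half turn about z gives the same grasp; the last joint's range is limited). The gripper opens to 85 mm and grips with 20 to 120 N. Pads are 22 mm wide; open, the fingers measure 114 mm over their backs; the gripper's body (76 mm by 85 mm) begins 54 mm behind the grasp point. The pads swing forward as they close: fully open they stand 13 mm farther back than shut.
Start: joints at [-1.253, 0.053, 1.613, -0, 1.476, -0.119], TCP at [0.264, -0.566, 0.231] pointing down, gripper open.
Joint ranges: [-3.01, 3.01], [-1.01, 2.22], [0.06, 2.58], [-1.02, 4.17], [0.09, 2.62], [-3.14, 3.14]. Speed limits (rad/s): [2.57, 2.57, 3.14, 3.14, 3.14, 3.14].

### API

Orientations are given as a unit quaternion [w, x, y, z].
In Python, from plant import manip gives the robot as it stands. The module is installed in compiled form; this text tells all that it offers.
- The arm moves only by the shell command python3 -m crank 'ROWS' [OPENING]. ROWS is JSON, a list of rows, each a list of 4 numbers: the shift along the tool's x, y, z in cm, then the turn about the tool's z in units of 6 degrees (1.0 is 6 degrees). A call has 1 to 10 rows; each row shifts and turns the commanded pose from where the row before left it, along the tool's axes as they then stand; what a row does not reach is not made up. A row lasts 1/12 s, in which the tool goes at most 41.7 mm and 7.16 degrees, less where a joint would pass 70% of its speed; a pose out of reach is approached as far as the arm can. A call with a gripper value outside its range is refused whole. OPENING is the opening, from 0 (shut) to 1 (fully open), set as the call begins (- or left out, the last holds). The fingers move at their own pace and stop on an object; the grip force is fixed at half the most. Time passes only in rows, so rows that do not move let the fingers close. It gives the time, the measured TCP pose, the force and the opening at its end, in the units of the state.
- manip.state(): the state, without advancing time (a new reading comes with each control period).
- manip.grab_frame(name): name is "scene" or "top" or "wrist"; returns a dict with "img" (420x560x3 uint8, red, green, blue), "intrinsics" (3x3 intrinsics, pixels), "position" and "orientation" of the camera in the world. Camera axes: x right, y up, looking along -z (the intrinsics and any distortion apply to the point x, -y, -z); pixel columns grow to the right and rows downward; lengths in m; the calibration is good to about 2 mm. A picture is of the moment at which its call begins. There is no depth.
- manip.job_done(): hands the job in, once; it reports no verdict.
The state is a dict: "time": time; "joint_pos": joint angles; "joint_vel": joint speeds; "joint_efforts": joint torques, N m; "tool_pos": TCP position; "tool_rot": TCP orientation; "contact_force": force on the tool from outside, world axes, zero at the start; "ft_torque": the same for the moment, N m; "gripper_width": opening from 0.0 (shut) to 1.0 (fully open).
Only numpy, scipy, OpenCV 4.12 (cv2) and the standard library are available. Lean on these libraries where they do the work, as an engineer would, in place of code of your own. Each camera call takes 0.05 s, during which the arm holds its last target.

### The job

Lift the flat flask out of its cardboard packing tray, lay it down on the open counter and let go, then take it again so that it can go into the grey steel returns box base first: push the flap in with its base, keep the flap held open until the flask is past it, and leave the flask right inside with the flap sprung shut. Leave the other goods on the counter standing where they are.

Things in the scene. Friction and masses are not known exactly. Their poses are not given: they have to be found in the camera images.
- flask: The thing to post: flat white plastic bottle lying flat, 145 long (x), 52 wide (y), 32 mm thick (z), about 0.2 kg (+-20 %). Origin: middle of its length and width, on the underside. +x runs from base to cap. The body box spans x -72.5 to 32.5 mm, then a narrower neck, then the cap. Centre of mass near x = -12 mm. It starts level in the tray, axes along the tray's.
- flask_base (a point): Centre of the flask's flat base end (x -72.5, z +16 mm in the flask).
- flask_cap (a point): Centre of the flask's square grey cap (x +58.5, z +16 mm in the flask). The cap is 28 long (x), 30 wide (y), 28 mm thick.
- tray: Fixed cardboard packing tray, 171 x 90 mm; origin mid underside, +x from the flask's base end to its cap end. Floor 25 mm high; walls up to 65 mm close round the flask's base (x below -52 mm) and shoulder and cap (x above +12 mm), 3 to 4 mm off, so it lifts straight up. Between those the sides are open: grip the 52 mm wide body there from above.
- box: Fixed grey steel returns box, 260 deep (x), 190 wide (y), 243 mm high; origin mid underside; +x points level from the front (flap side) inward. Front wall upright to the sill at 165 mm, then leaning inward 30 degrees from vertical to the top, whose front edge is 45 mm behind the sill. Walls 6 mm; empty inside down to the floor.
- sill (a point): Middle of the outer top edge of the front wall = lower lip of the slot: x -130, y 0, z 165 mm in the box. The slot, closed by the flap, is in the leaning front: 80 mm wide, from 165 up to 225 mm high, its upper edge 35 mm farther in than the sill.
- flap (a joint): Steel flap, 0 = shut, 1.95 rad = fully in. Hinged along the slot's upper edge, 66 long, 74 mm wide; pushed from outside it swings inward and up. Its spring needs 0.5 N (shut) to 1.5 N (open) at the lower edge. It rides on a level flask's top at about 1.6 to 1.9 rad. A flask let go with its centre of mass well past the sill tips and slides in, and the flap shuts behind it.
- tall_bottle: Bystander: white round bottle, 60 mm diameter, 170 mm high, standing; origin under its centre. Leave it be.
- amber_bottle: Bystander: amber glass bottle, 54 mm diameter, 140 mm high, standing; origin under its centre.
- jar: Bystander: glass jar, 70 mm diameter, 75 mm high; origin under its centre.
- can: Bystander: steel can, 66 mm diameter, 65 mm high; origin under its centre.
- carton: Bystander: small cardboard carton 70 x 50 x 40 mm; origin under its centre.
- pen_cup: Bystander: dark steel cup, 76 mm diameter, 90 mm high; origin under its centre. (The counter between the tray and the flap side of the box is free from about x = 0.48 to 0.68 and y = 0 to 0.16 m.)
Mind the look-alikes: they are no part of the job. Leave any green or turquoise look-alike of the tray alone.

How it is judged:
On the way, in this order (a step that is already met when the one before it is completed fails the run):
1. the flask lies on the counter outside the tray, let go and at rest (height (world z) of each of flask_cap, flask_base below 0.022 m and horizontal distance between flask and tray above 0.06 m and contact force between flask and the fingers below 0.1 N and linear speed of flask below 0.02 m/s), for 0.2 s.
2. the flask's base is at least 60 mm past the sill in the slot while its cap is still outside, and the flap is held open (x of flask_base in the frame of sill above 0.06 m and x of flask_cap in the frame of sill below 0 m and z of flask_base in the frame of box below 0.235 m and value of joint flap above 0.8 rad), for 0.1 s.
At the end, for the whole second after the job is handed in: The whole flask is inside the box (both ends between its front and back walls, its middle no more than 130 mm above the counter), at rest (under 0.03 m/s), and the flap has sprung shut (under 0.1 rad) (x of flask_base in the frame of box between -0.13 and 0.13 m and x of flask_cap in the frame of box between -0.13 and 0.13 m and y of flask in the frame of box between -0.095 and 0.095 m and z of flask in the frame of box below 0.13 m and value of joint flap below 0.1 rad and linear speed of flask below 0.03 m/s); the robot touches nothing.
It fails at once if a bystander is moved more than 40 mm or tipped over (distance of any of tall_bottle, amber_bottle, jar, can, carton, pen_cup from where it was at the start of the episode above 0.04 m or angle between any of tall_bottle, amber_bottle, jar, can, carton, pen_cup's own z axis and vertical above 0.7 rad).
It also fails if it takes over 61 s, if anything falls off the work surface, if the arm or the gripper's body presses on something with over 40 N, if the wrist force passes 120 N, or if a joint passes its speed limit or range.

## Working session

There is one attempt and no reset: what is moved stays moved. The work goes in short steps, Python scripts to look and compute and a shell command to move; the robot and the scene stay as the last step left them, time stands still between calls to the robot, and variables do not carry over. Pictures are saved under pics/ and viewed, and the job is handed in when it is done.

```bash
mkdir -p pics; python3 - <<'E'
from plant import manip
import cv2,numpy as np
for n in ["scene","top","wrist"]:
    f=manip.grab_frame(n); cv2.imwrite(f"pics/{n}0.png",f["img"][:,:,::-1])
    print(n,np.round(f["intrinsics"],1).tolist(),np.round(f["position"],3),np.round(f["orientation"],4),[k for k in f])
print(manip.state(),manip.grip_depth)
E
```

```text
scene [[452.4, 0.0, 279.0], [0.0, 452.4, 212.7], [0.0, 0.0, 1.0]] [1.321 0.127 1.084] [0.6495 0.2495 0.2615 0.669 ] ['img', 'intrinsics', 'position', 'orientation']
top [[541.1, 0.0, 285.2], [0.0, 541.1, 217.0], [0.0, 0.0, 1.0]] [0.417 0.121 1.488] [ 0.7137  0.013  -0.0293 -0.6998] ['img', 'intrinsics', 'position', 'orientation']
wrist [[376.1, 0.0, 277.2], [0.0, 376.1, 204.3], [0.0, 0.0, 1.0]] [ 0.33  -0.535  0.374] [ 0.835  -0.1188  0.0767 -0.5318] ['img', 'intrinsics', 'position', 'orientation']
{'time': 0.15, 'joint_pos': array([-1.25298111e+00,  5.32199080e-02,  1.61399046e+00, -1.34794501e-05,
        1.47598964e+00, -1.18984002e-01]), 'joint_vel': array([-0.00018919, -0.00073091, -0.00399495, -0.0011094 ,  0.00062403,
        0.00068309]), 'joint_efforts': array([ 1.58338435e-04, -3.94241273e+01, -3.70722592e+01, -1.33484509e-04,
        4.67087099e-03, -1.34944634e-05]), 'tool_pos': array([ 0.26425302, -0.56584847,  0.23032923]), 'tool_rot': array([-5.03884405e-04,  8.43516931e-01, -5.37101984e-01, -6.26132232e-04]), 'contact_force': array([0.05216875, 0.88585932, 0.11879751]), 'ft_torque': array([-0.03619853, -0.01761042,  0.02415114]), 'gripper_width': 1.0015926462352314} 0.0187
```

View pics/scene0.png

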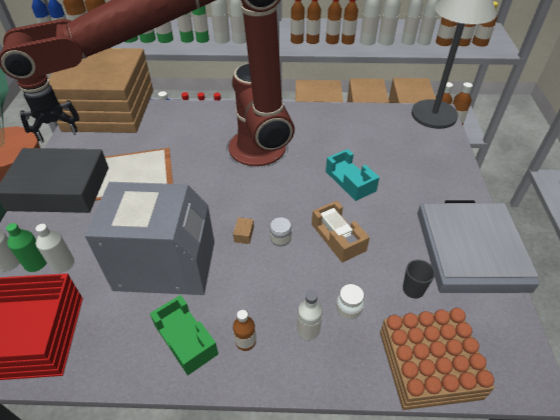

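View pics/top0.png

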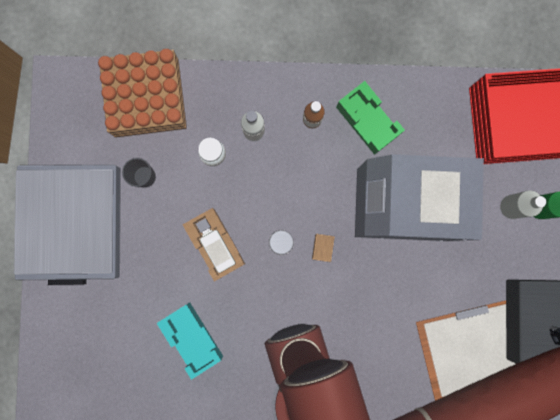

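Candidates in the top view: tray with flask, cardboard brown (213,243) – the only one holding a white flask. Look-alikes are the turquoise tray (190,340) and the green tray (370,117). For the box, the grey steel one with a flap is at (420,198); the grey flat case (67,222) is a look-alike. I'll check these in close crops.

```bash
cat > h.py <<'E'
import cv2,numpy as np
from plant import manip
from scipy.spatial.transform import Rotation as R
def rot(q): return R.from_quat([q[1],q[2],q[3],q[0]])
def ray(f,u,v):
    K=np.array(f["intrinsics"]); d=np.array([(u-K[0,2])/K[0,0],-(v-K[1,2])/K[1,1],-1.])
    return np.array(f["position"]),rot(f["orientation"]).apply(d)
def onz(f,u,v,z):
    p,d=ray(f,u,v); return p+d*(z-p[2])/d[2]
def tri(fs,uvs):
    A=np.zeros((3,3));b=np.zeros(3)
    for f,(u,v) in zip(fs,uvs):
        p,d=ray(f,u,v); d=d/np.linalg.norm(d); M=np.eye(3)-np.outer(d,d);A+=M;b+=M@p
    return np.linalg.solve(A,b)
def proj(f,P):
    K=np.array(f["intrinsics"]);c=rot(f["orientation"]).inv().apply(np.array(P)-f["position"])
    return np.array([K[0,2]+K[0,0]*c[0]/-c[2],K[1,2]-K[1,1]*c[1]/-c[2]])
def crop(f,x0,x1,y0,y1,s,name):
    im=cv2.resize(f["img"][y0:y1,x0:x1,::-1],None,fx=s,fy=s,interpolation=cv2.INTER_CUBIC); cv2.imwrite("pics/"+name,im)
E
python3 - <<'E'
from h import *
t=manip.grab_frame("top");s=manip.grab_frame("scene")
import pickle;pickle.dump((t,s),open("f0.pkl","wb"))
crop(t,170,270,195,290,7,"c_tray.png"); crop(t,345,495,145,250,5,"c_box.png"); crop(s,90,220,175,300,5,"c_sbox.png")
E
```

```text
(no output)
```

View pics/c_tray.png

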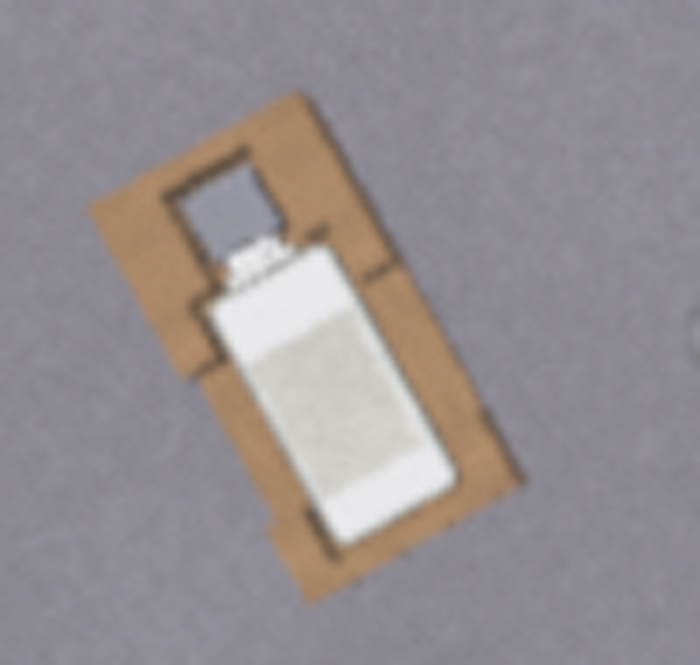

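View pics/c_box.png

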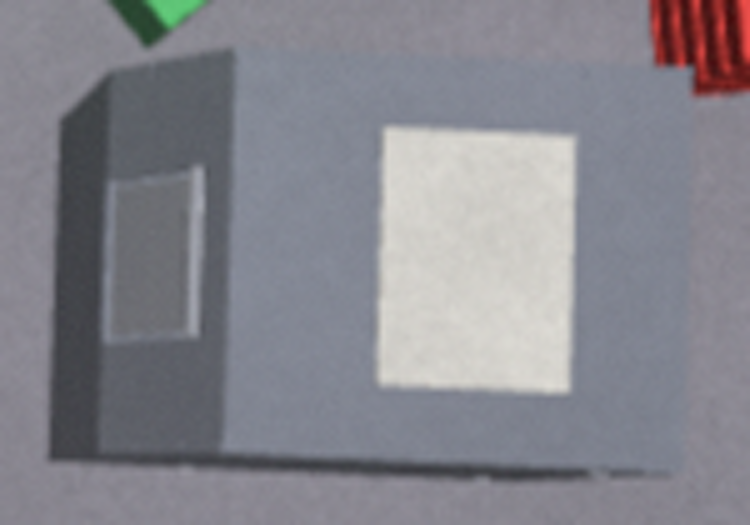

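View pics/c_sbox.png

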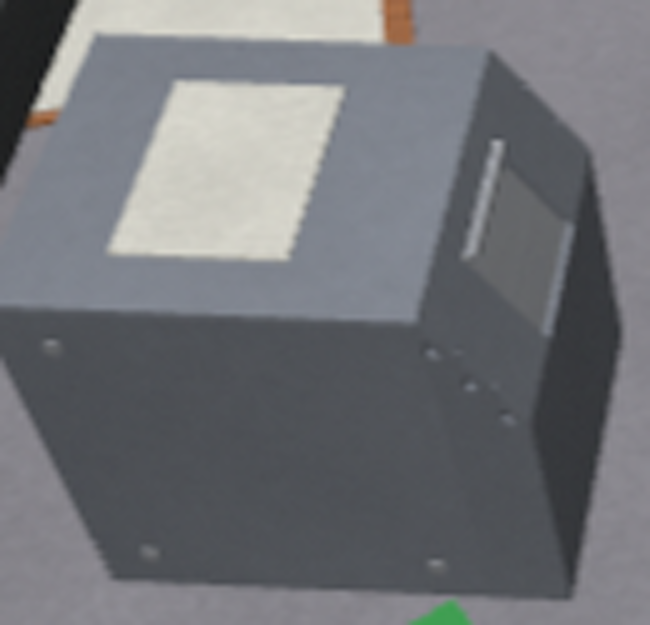

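```bash
python3 - <<'E'
from h import *
import pickle
t,s=pickle.load(open("f0.pkl","rb"))
def c(x,y,z,s=5,x0=345,y0=145): return onz(t,x0+(x+.5)/s-.5,y0+(y+.5)/s-.5,z)
np.set_printoptions(precision=4,suppress=True)
print("topfront",c(235,50,.243),c(222,455,.243)," back",c(693,68,.243),c(680,470,.243))
print("sill edge",c(109,73,.165),c(99,458,.165)," flaplow",c(110,183,.165),c(106,340,.165), "slot up",c(204,166,.225),c(199,333,.225))
for n,(a,b) in {"topfront":((235,50),(415,322))}.items():pass
def s_(x,y): return (90+x/5,175+y/5)
def t_(x,y): return (345+x/5,145+y/5)
print("tri top x+ ",tri([t,s],[t_(235,50),s_(415,322)]),"top x-",tri([t,s],[t_(222,455),s_(490,50)]),"sill x+",tri([t,s],[t_(109,73),s_(532,425)]),"sill x-",tri([t,s],[t_(99,458),s_(590,152)]))
print("flap sill tri",tri([t,s],[t_(110,183),s_(546,333)]),tri([t,s],[t_(106,340),s_(571,222)]))
im=t["img"][195:290,170:270]; hsv=cv2.cvtColor(im,cv2.COLOR_RGB2HSV)
w=((hsv[...,1]<35)&(hsv[...,2]>180)).astype(np.uint8)
br=((hsv[...,1]>80)).astype(np.uint8)
def big(m):
    cs,_=cv2.findContours(m,cv2.RETR_EXTERNAL,cv2.CHAIN_APPROX_NONE); k=max(cs,key=cv2.contourArea);return k
for m,z,nm in((w,.057,"flask"),(br,.065,"tray")):
    r=cv2.minAreaRect(big(m)); P=np.array([onz(t,170+p[0],195+p[1],z) for p in cv2.boxPoints(r)])
    print(nm,P[:,:2].tolist(),P.mean(0),np.linalg.norm(P[1]-P[0]),np.linalg.norm(P[2]-P[1]))
def g(x,y,z): return onz(t,170+(x+.5)/7-.5,195+(y+.5)/7-.5,z)
P=np.array([g(90,207,.065),g(300,92,.065),g(525,485,.065),g(310,605,.065)])
print(P,P.mean(0),[np.linalg.norm(P[i]-P[(i+1)%4]) for i in range(4)])
F=np.array([g(207,305,.057),g(325,247,.057),g(458,475,.057),g(345,548,.057)])
print(F,F.mean(0),[np.linalg.norm(F[i]-F[(i+1)%4]) for i in range(4)])
print("cap",g(230,208,.055), "body->cap dir",np.degrees(np.arctan2(*(g(230,208,.055)-F.mean(0))[[1,0]])))
E
```

```text
topfront [ 0.6423 -0.1527  0.243 ] [ 0.4533 -0.148   0.243 ]  back [ 0.6388 -0.3682  0.243 ] [ 0.4505 -0.3615  0.243 ]
sill edge [ 0.6435 -0.1073  0.165 ] [ 0.4529 -0.1043  0.165 ]  flaplow [ 0.5887 -0.1083  0.165 ] [ 0.511  -0.1071  0.165 ] slot up [ 0.59   -0.1423  0.225 ] [ 0.5109 -0.1406  0.225 ]
tri top x+  [ 0.6424 -0.1549  0.2369] top x- [ 0.4526 -0.1506  0.2352] sill x+ [ 0.6438 -0.1094  0.1572] sill x- [ 0.4522 -0.1065  0.1559]
flap sill tri [ 0.5881 -0.1098  0.1622] [ 0.5102 -0.1083  0.1618]
flask [[0.4518607028063846, 0.32029032522608036], [0.4773713587961457, 0.2773125074730281], [0.3779186628602418, 0.21823701465868423], [0.35266426656811095, 0.2611786064997368]] [0.415  0.2693 0.057 ] 0.04997885940917928 0.11567520296146858
tray [[0.47749399462351416, 0.35784507582630004], [0.5239811038791826, 0.2797920190597212], [0.3784868001050715, 0.19348450781757842], [0.33268382017973086, 0.27144123711658674]] [0.4282 0.2756 0.065 ] 0.09084784531047084 0.16916731045780067
[[0.4779 0.3577 0.065 ]
 [0.5227 0.2805 0.065 ]
 [0.3772 0.1926 0.065 ]
 [0.3312 0.2716 0.065 ]] [0.4272 0.2756 0.065 ] [np.float64(0.08926573712315071), np.float64(0.16995657071836104), np.float64(0.091362608091206), np.float64(0.17013035372567822)]
[[0.4422 0.3141 0.057 ]
 [0.4649 0.2704 0.057 ]
 [0.3802 0.2183 0.057 ]
 [0.3522 0.2599 0.057 ]] [0.4099 0.2657 0.057 ] [np.float64(0.049226475070692735), np.float64(0.09944146430691901), np.float64(0.050206057257695634), np.float64(0.10509294209680112)]
cap [0.479  0.3067 0.055 ] body->cap dir 30.721162005738865
```

The crops confirm it: the flask is white-bodied, in the brown tray, with its cap at the upper left (+x heading ≈30.7°, origin ≈(0.427, 0.276)). The box's sill is at about (0.5495, -0.107, 0.165), with the inward direction about -91°. Next I'll work out the first move.

```bash
cat >> h.py <<'E'
np.set_printoptions(precision=4,suppress=True)
def need(x,y,z,yaw_deg):
    "turn units (do first, in place), then shift in cm along turned tool axes"
    s=manip.state(); r=rot(s["tool_rot"]); tx=r.apply([1,0,0]); cur=np.degrees(np.arctan2(tx[1],tx[0]))
    d=(yaw_deg-cur+90)%180-90
    r2=R.from_euler("z",d,degrees=True)*r
    print("t",s["time"],"tcp",s["tool_pos"],"yaw",round(cur,2),"turn units",round(-d/6,2),"shift cm after turn",r2.inv().apply(np.array([x,y,z])-s["tool_pos"])*100,"w",round(s["gripper_width"],3),"F",s["contact_force"], "tilt",r.apply([0,0,1]))
E
python3 - <<'E'
from h import *
a=np.radians(30.7); g=np.array([.4273,.2757])-.014*np.array([np.cos(a),np.sin(a)]); print(g)
need(g[0],g[1],.33,-59.3)
E
```

```text
[0.4153 0.2686]
t 0.25 tcp [ 0.2643 -0.566   0.2307] yaw -64.97 turn units -0.95 shift cm after turn [-64.0651 -55.5898  -9.8601] w 0.998 F [ 0.0423 -0.8508 -0.9164] tilt [-0.0003  0.0009 -1.    ]
```

```bash
python3 -m crank '[[0,0,-3.5,-0.48],[0,0,-3.5,-0.48],[0,0,-3,0]]'; python3 - <<'E'
from h import *
need(.4153,.2686,.33,-59.3)
E
```

```text
time: 0.5
tool_pos: [0.2643, -0.5661, 0.3326]
tool_rot: [-0.0, 0.87, -0.493, -0.0]
contact_force: [0.1, -1.5, 0.9]
gripper_width: 1.003
t 0.5 tcp [ 0.2643 -0.5661  0.3326] yaw -59.12 turn units 0.03 shift cm after turn [-64.0639 -55.5946   0.2932] w 1.003 F [ 0.1483 -1.5405  0.9409] tilt [-0.0001  0.0004 -1.    ]
```

```bash
python3 -m crank '[[-2.6,-3,0,0],[-2.6,-3,0,0],[-2.6,-3,0,0],[-2.6,-3,0,0],[-2.6,-3,0,0],[-2.6,-3,0,0],[-2.6,-3,0,0],[-2.6,-3,0,0],[-2.6,-3,0,0],[-2.6,-3,0,0]]'; python3 - <<'E'
from h import *
need(.4153,.2686,.2,-59.3)
E
```

```text
time: 1.33
tool_pos: [0.3891, -0.1875, 0.3314]
tool_rot: [-0.0, 0.869, -0.494, 0.0]
contact_force: [0.9, -1.4, -0.4]
gripper_width: 1.002
t 1.3333 tcp [ 0.3891 -0.1875  0.3314] yaw -59.25 turn units 0.01 shift cm after turn [-37.891  -25.5388  13.1223] w 1.002 F [ 0.9189 -1.3903 -0.3708] tilt [ 0.0006 -0.0004 -1.    ]
```

```bash
python3 -m crank '[[-3.3,-2.2,0,0],[-3.3,-2.2,0,0],[-3.3,-2.2,0,0],[-3.3,-2.2,0,0],[-3.3,-2.2,0,0],[-3.3,-2.2,0,0],[-3.3,-2.2,0,0],[-3.3,-2.2,0,0],[-3.3,-2.2,0,0],[-2,-1.3,0,0]]'; python3 -m crank '[[-2,-2,2,0],[-0.8,-1,3,0],[0,0,3,0],[0,0,3,0],[0,0,0,0],[0,0,0,0]]'; python3 - <<'E'
from h import *
need(.4153,.2686,.034,-59.3)
f=manip.grab_frame("wrist"); cv2.imwrite("pics/w1.png",f["img"][:,:,::-1])
t=manip.grab_frame("top"); crop(t,150,310,180,300,5,"t1.png")
E
```

```text
time: 2.17
tool_pos: [0.4074, 0.1942, 0.3313]
tool_rot: [-0.0, 0.87, -0.493, -0.0]
contact_force: [0.6, 0.5, 0.6]
gripper_width: 0.996
time: 2.67
tool_pos: [0.4184, 0.23, 0.2198]
tool_rot: [0.002, 0.869, -0.494, -0.001]
contact_force: [0.3, 0.4, 0.9]
gripper_width: 0.998
t 2.6667 tcp [0.4184 0.23   0.2198] yaw -59.21 turn units 0.02 shift cm after turn [-3.4594 -1.7823 18.5713] w 0.998 F [0.3071 0.4296 0.9226] tilt [-0.0039 -0.0014 -1.    ]
```

View pics/w1.png

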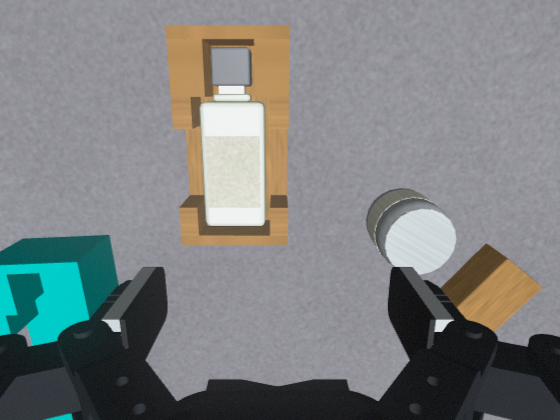

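The wrist view shows the flask aligned with the image: body from (201..265, 101..226), cap at (231,66), in the brown tray. I'll measure it from this view.

```bash
python3 - <<'E'
from h import *
f=manip.grab_frame("wrist")
P=np.array([onz(f,u,v,.057) for u,v in [(202,103),(264,103),(266,226),(206,226)]]);print(P,[np.linalg.norm(P[i]-P[(i+1)%4]) for i in range(4)])
ax=(P[0]+P[1]-P[2]-P[3])[:2];a=np.arctan2(ax[1],ax[0]);h=np.array([np.cos(a),np.sin(a)])
o=P.mean(0)[:2]+.02*h;print("heading",np.degrees(a),"origin",o)
cap=onz(f,231,66,.055);print("cap-> origin",cap[:2]-.0585*h)
g=o-.014*h; need(g[0],g[1],.12,np.degrees(a)-90)
E
```

```text
[[0.4473 0.3159 0.057 ]
 [0.4726 0.2733 0.057 ]
 [0.3837 0.2196 0.057 ]
 [0.3569 0.2647 0.057 ]] [np.float64(0.04946401269693202), np.float64(0.10387655554047796), np.float64(0.05246241065065367), np.float64(0.10388589708455931)]
heading 30.322193813702 origin [0.4324 0.2785]
cap-> origin [0.433  0.2801]
t 2.8167 tcp [0.4208 0.2306 0.2243] yaw -59.24 turn units 0.07 shift cm after turn [-3.5569 -1.9665 10.4321] w 1.004 F [-0.9312  0.025   0.4053] tilt [ 0.0042  0.0015 -1.    ]
```

```bash
python3 -m crank '[[-1.8,-0.9,2.5,0],[-1.7,-0.8,2.5,0],[0,0,3,0],[0,0,0,0],[0,0,0,0],[0,0,0,0],[0,0,0,0]]'; python3 - <<'E'
from h import *
f=manip.grab_frame("wrist"); cv2.imwrite("pics/w2.png",f["img"][:,:,::-1])
need(.4173,.2697,.034,-59.4)
E
```

```text
time: 3.4
tool_pos: [0.4181, 0.2695, 0.1446]
tool_rot: [-0.002, 0.869, -0.494, 0.002]
contact_force: [0.3, 0.2, -0.1]
gripper_width: 1.002
t 3.45 tcp [0.418  0.2695 0.1444] yaw -59.26 turn units 0.02 shift cm after turn [-0.0604  0.1001 11.0359] w 1.0 F [ 0.1808 -0.1908 -0.0015] tilt [ 0.0045  0.002  -1.    ]
```

View pics/w2.png

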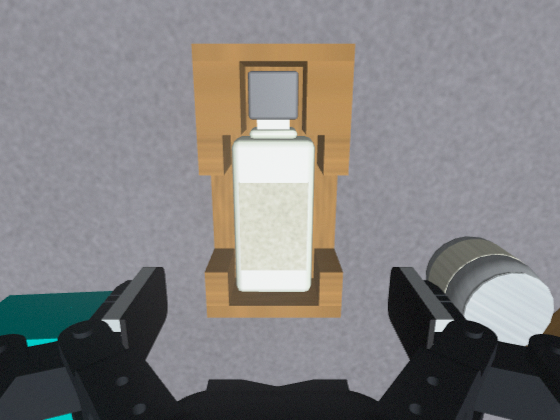

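```bash
python3 - <<'E'
from h import *
f=manip.grab_frame("wrist")
P=np.array([onz(f,u,v,.057) for u,v in [(235,140),(313,140),(312,291),(237,291)]])
ax=(P[0]+P[1]-P[2]-P[3])[:2];a=np.arctan2(ax[1],ax[0]);h=np.array([np.cos(a),np.sin(a)])
print(np.degrees(a),P.mean(0)[:2]+.02*h, np.linalg.norm(P[0]-P[1]),np.linalg.norm(P[2]-P[1]))
E
python3 -m crank '[[0,0,3,0],[0,0,3,0],[0,0,2,0],[0,0,1.5,0],[0,0,1,0],[0,0,0,0],[0,0,0,0]]'
```

```text
30.776007193874598 [0.4301 0.2785] 0.04763861540661975 0.10274640308109097
time: 4.08
tool_pos: [0.4167, 0.2692, 0.037]
tool_rot: [-0.0, 0.869, -0.494, 0.0]
contact_force: [0.1, 0.2, 0.9]
gripper_width: 0.998
```

```bash
python3 -m crank '[[0,0,0.3,0],[0,0,0,0],[0,0,0,0],[0,0,0,0],[0,0,0,0],[0,0,0,0],[0,0,0,0],[0,0,0,0]]' 0; python3 -m crank '[[0,0,-1,0],[0,0,-1,0],[0,0,-1,0],[0,0,0,0]]'; python3 - <<'E'
from h import *
f=manip.grab_frame("wrist"); cv2.imwrite("pics/w3.png",f["img"][:,:,::-1])
print(manip.state()["gripper_width"])
E
```

```text
time: 4.75
tool_pos: [0.4173, 0.2696, 0.0347]
tool_rot: [-0.001, 0.869, -0.494, 0.001]
contact_force: [-0.3, -0.6, 6.4]
gripper_width: 0.594
time: 5.08
tool_pos: [0.4177, 0.2698, 0.066]
tool_rot: [-0.002, 0.869, -0.494, 0.001]
contact_force: [0.9, 1.0, -1.4]
gripper_width: 0.595
0.5944054968280043
```

View pics/w3.png

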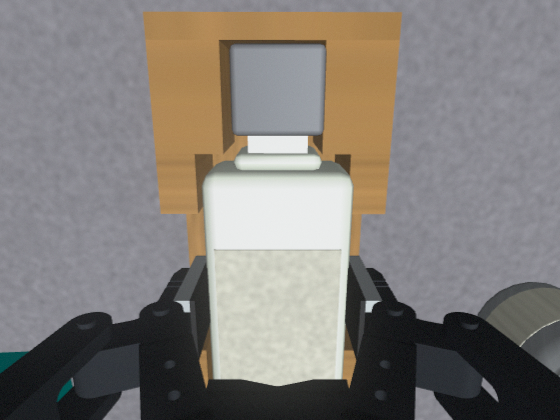

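```bash
python3 -m crank '[[0,0,-3,0],[0,0,-3,0],[0,0,-3,0],[0,0,-2,-1],[0,0,0,-1],[0,0,0,-1],[0,0,0,-1],[0,0,0,-1],[0,0,0,-1],[0,0,0,-1]]';python3 -m crank '[[0,0,0,-1],[0,0,0,-1],[0,0,0,-0.7],[0,0,0,0],[0,0,0,0],[0,0,0,0]]'; python3 - <<'E'
from h import *
need(.553,.076,.05,-1.05)
E
```

```text
time: 5.97
tool_pos: [0.4157, 0.2689, 0.1727]
tool_rot: [0.0, 0.989, -0.147, -0.0]
contact_force: [0.6, 0.1, -1.1]
gripper_width: 0.592
time: 6.47
tool_pos: [0.416, 0.269, 0.173]
tool_rot: [0.0, 1.0, -0.01, -0.0]
contact_force: [0.5, 1.0, -1.2]
gripper_width: 0.601
t 6.4667 tcp [0.416 0.269 0.173] yaw -1.1 turn units -0.01 shift cm after turn [14.0603 19.0473 12.2974] w 0.601 F [ 0.5324  0.9578 -1.1677] tilt [-0.0005 -0.0002 -1.    ]
```

```bash
python3 -m crank '[[2,2.7,0,0],[2,2.7,0,0],[2,2.7,0,0],[2,2.7,0,0],[2,2.7,0,0],[2,2.7,1,0],[2,2.7,2,0],[0,0,3,0],[0,0,3,0],[0,0,2,0]]';python3 -m crank '[[0,0,2,0],[0,0,1.5,0],[0,0,0,0],[0,0,0,0],[0,0,0,0]]'; python3 - <<'E'
from h import *
need(.553,.076,.011,-1.05)
E
```

```text
time: 7.3
tool_pos: [0.5515, 0.0768, 0.0602]
tool_rot: [-0.0, 1.0, -0.01, -0.002]
contact_force: [-0.3, 0.9, -2.1]
gripper_width: 0.594
time: 7.72
tool_pos: [0.5537, 0.0777, 0.0295]
tool_rot: [-0.0, 1.0, -0.009, 0.001]
contact_force: [-0.1, 0.7, -1.4]
gripper_width: 0.594
t 7.7167 tcp [0.5537 0.0777 0.0295] yaw -1.04 turn units 0.0 shift cm after turn [-0.0737  0.1727  1.8472] w 0.594 F [-0.052   0.7418 -1.3936] tilt [ 0.0018  0.     -1.    ]
```

```bash
python3 -m crank '[[0,0,1,0],[0,0,0.5,0],[0,0,0.3,0],[0,0,0,0],[0,0,0,0],[0,0,0,0]]'; python3 - <<'E'
from h import *
need(.553,.076,.011,-1.05)
s=manip.grab_frame("scene"); crop(s,150,310,170,290,5,"s4.png")
E
```

```text
time: 8.22
tool_pos: [0.5529, 0.0777, 0.0103]
tool_rot: [-0.0, 1.0, -0.009, 0.0]
contact_force: [0.0, -0.3, -1.9]
gripper_width: 0.592
t 8.2167 tcp [0.5529 0.0777 0.0103] yaw -1.01 turn units 0.01 shift cm after turn [ 0.0175  0.169  -0.0658] w 0.592 F [ 0.0368 -0.3178 -1.8986] tilt [ 0.0002  0.     -1.    ]
```

View pics/s4.png

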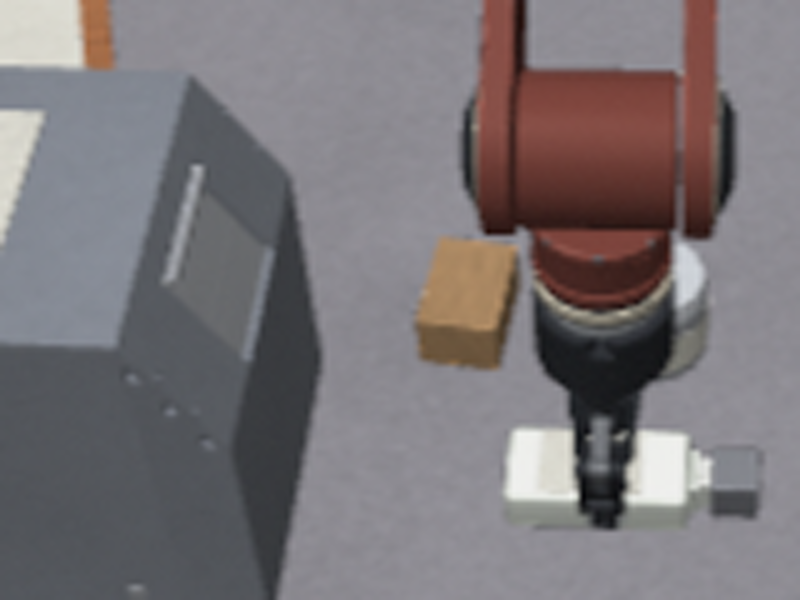

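The scene view shows the flask held level with its base (505,475 in the crop) towards the box and its cap to the right. The wrist still carries the weight, so I'll lower it a touch and release.

```bash
python3 -m crank '[[0,0,0.1,0],[0,0,0,0],[0,0,0,0],[0,0,0,0]]'; python3 -m crank '[[0,0,0,0],[0,0,0,0],[0,0,0,0],[0,0,0,0],[0,0,0,0],[0,0,0,0]]' 1;python3 -m crank '[[0,0,-2,0],[0,0,-3,0],[0,0,-3,0],[0,0,-3,0],[0,0,0,0],[0,0,0,0],[0,0,0,0],[0,0,0,0]]'; python3 - <<'E'
from h import *
f=manip.grab_frame("wrist"); cv2.imwrite("pics/w5.png",f["img"][:,:,::-1])
need(.553,.076,.011,-1.05)
import pickle;pickle.dump(f,open("f5.pkl","wb"))
E
```

```text
time: 8.6
tool_pos: [0.5529, 0.0778, 0.0098]
tool_rot: [-0.0, 1.0, -0.009, 0.0]
contact_force: [-2.7, 1.1, 4.7]
gripper_width: 0.599
time: 9.1
tool_pos: [0.5528, 0.0776, 0.0092]
tool_rot: [0.0, 1.0, -0.009, -0.0]
contact_force: [-0.2, 0.9, 0.7]
gripper_width: 1.0
time: 9.77
tool_pos: [0.5516, 0.0777, 0.1174]
tool_rot: [0.0, 1.0, -0.009, -0.002]
contact_force: [-0.5, 0.0, -0.6]
gripper_width: 1.0
t 9.8167 tcp [0.5515 0.0777 0.1172] yaw -1.01 turn units 0.01 shift cm after turn [ 0.1926  0.1633 10.6197] w 0.998 F [-0.6483  0.2478  0.6101] tilt [-0.0036  0.     -1.    ]
```

View pics/w5.png

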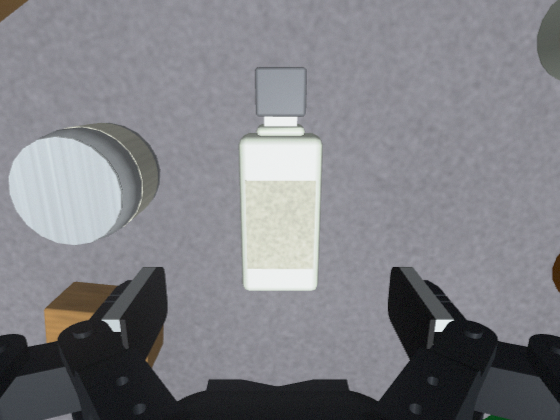

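```bash
python3 - <<'E'
from h import *
import pickle;f=pickle.load(open("f5.pkl","rb"))
cap=onz(f,281,91,.030);b=(onz(f,245,290,.030)+onz(f,317,290,.030))/2
sh=(onz(f,242,140,.032)+onz(f,321,140,.032))/2
print("cap",cap,"base",b,"sh",sh,"len",np.linalg.norm(cap-b),"heading",np.degrees(np.arctan2(cap[1]-b[1],cap[0]-b[0])))
print("jar",onz(f,73,190,.075),onz(f,135,195,.075),"carton",onz(f,163,290,.04))
need(cap[0],cap[1]-.003,.06,-1.05)
E
```

```text
cap [0.5562 0.1513 0.03  ] base [0.5542 0.0205 0.03  ] sh [0.556  0.1229 0.032 ] len 0.13079005654519224 heading 89.1185838104445
jar [0.4488 0.1044 0.075 ] [0.4802 0.1012 0.075 ] carton [0.4766 0.0273 0.04  ]
t 9.8167 tcp [0.5515 0.0777 0.1172] yaw -1.01 turn units 0.01 shift cm after turn [ 0.3614 -7.0671  5.7188] w 0.998 F [-0.6483  0.2478  0.6101] tilt [-0.0036  0.     -1.    ]
```

```bash
python3 -m crank '[[0,-3.5,0,0],[0.1,-3.5,2,0],[0,0,3,0],[0,0,3,0],[0,0,1.5,0],[0,0,0,0],[0,0,0,0],[0,0,0,0]]' 0.65; python3 - <<'E'
from h import *
need(.554,.148,.0075,-1.05)
f=manip.grab_frame("wrist"); cv2.imwrite("pics/w6.png",f["img"][:,:,::-1])
E
```

```text
time: 10.48
tool_pos: [0.5556, 0.1476, 0.0249]
tool_rot: [-0.0, 1.0, -0.009, 0.0]
contact_force: [0.1, 0.6, 0.4]
gripper_width: 0.651
t 10.4833 tcp [0.5556 0.1476 0.0249] yaw -1.03 turn units 0.0 shift cm after turn [-0.1654 -0.0366  1.7437] w 0.651 F [0.061  0.5884 0.4156] tilt [ 0.0008  0.0001 -1.    ]
```

View pics/w6.png

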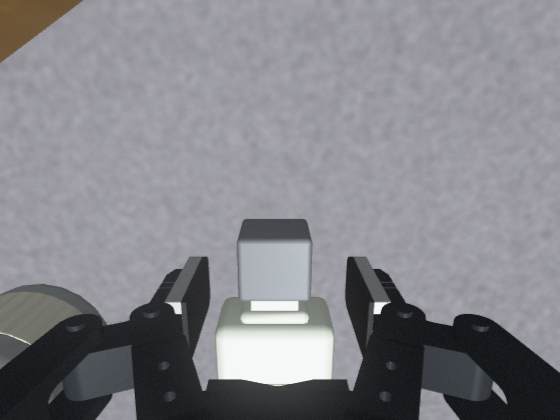

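The view shows the cap (275,270) centred between the pads (208..347). I'll go down and close on it.

```bash
python3 -m crank '[[-0.1,0,1,0],[0,0,0.7,0],[0,0,0,0],[0,0,0,0],[0,0,0,0]]'; python3 -m crank '[[0,0,0,0],[0,0,0,0],[0,0,0,0],[0,0,0,0],[0,0,0,0],[0,0,0,0],[0,0,0,0],[0,0,0,0]]' 0; python3 -m crank '[[0,0,-1,0],[0,0,-2,0],[0,0,-2,0],[0,0,0,0],[0,0,0,0],[0,0,0,0]]'; python3 - <<'E'
from h import *
need(.554,.148,.0075,-1.05)
f=manip.grab_frame("wrist"); cv2.imwrite("pics/w7.png",f["img"][:,:,::-1])
s=manip.grab_frame("scene"); crop(s,170,330,180,300,5,"s7.png")
E
```

```text
time: 10.95
tool_pos: [0.554, 0.1476, 0.0073]
tool_rot: [0.0, 1.0, -0.009, -0.0]
contact_force: [0.2, -1.0, 0.3]
gripper_width: 0.651
time: 11.62
tool_pos: [0.5545, 0.1478, 0.0079]
tool_rot: [-0.0, 1.0, -0.009, 0.0]
contact_force: [-1.5, 0.3, 5.0]
gripper_width: 0.34
time: 12.12
tool_pos: [0.5531, 0.1475, 0.056]
tool_rot: [0.0, 1.0, -0.009, -0.001]
contact_force: [-1.2, -0.4, -1.5]
gripper_width: 0.336
t 12.1167 tcp [0.5531 0.1475 0.056 ] yaw -1.02 turn units 0.01 shift cm after turn [ 0.1019 -0.0507  4.8526] w 0.336 F [-1.1798 -0.402  -1.5448] tilt [-0.0019 -0.0002 -1.    ]
```

View pics/w7.png

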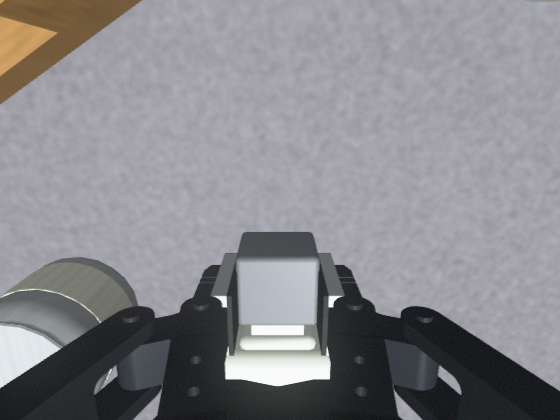

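View pics/s7.png

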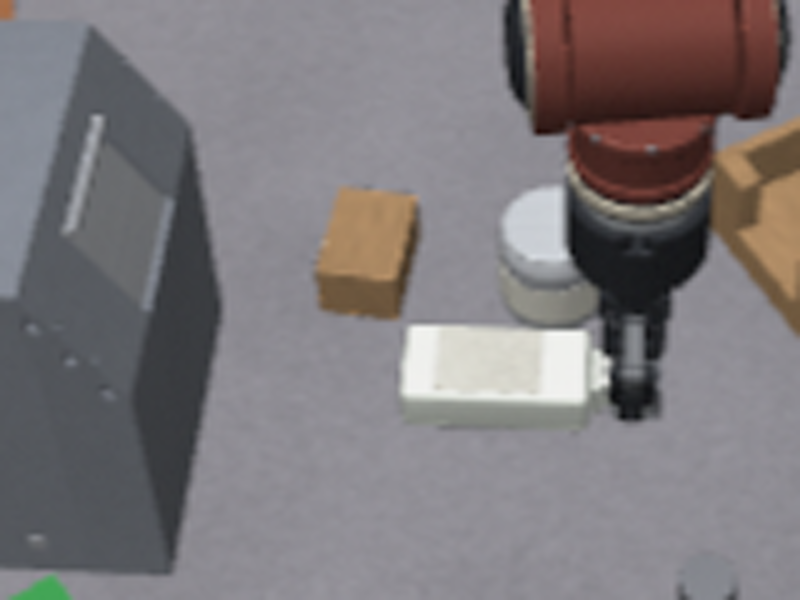

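```bash
python3 -m crank '[[0,0,-3,0],[0,0,-3,0],[0,0,-3,0],[0,0,-2,0],[0,0,-1.5,0],[0,0,0,0],[0,0,0,0],[0,0,0,0]]'; python3 - <<'E'
from h import *
need(.5525,.035,.182,-1.05)
s=manip.grab_frame("scene"); crop(s,150,310,150,270,5,"s8.png")
t=manip.grab_frame("top"); crop(t,200,400,140,260,4,"t8.png")
import pickle;pickle.dump((t,s),open("f8.pkl","wb"))
E
```

```text
time: 12.88
tool_pos: [0.5529, 0.1475, 0.1798]
tool_rot: [0.0, 1.0, -0.009, -0.002]
contact_force: [-0.8, 0.8, -2.0]
gripper_width: 0.337
t 12.8833 tcp [0.5529 0.1475 0.1798] yaw -1.01 turn units 0.01 shift cm after turn [ 0.1664 11.247  -0.2127] w 0.337 F [-0.796   0.833  -1.9531] tilt [-0.0037 -0.0005 -1.    ]
```

View pics/s8.png

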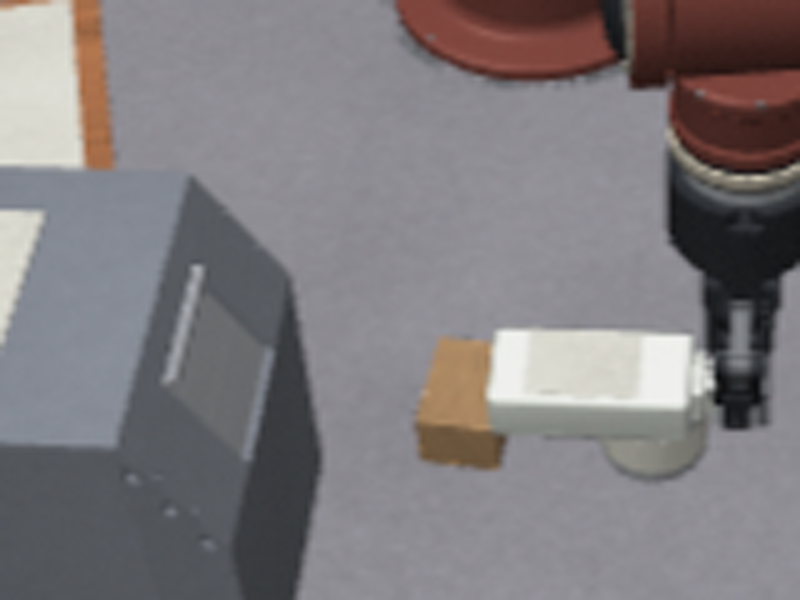

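View pics/t8.png

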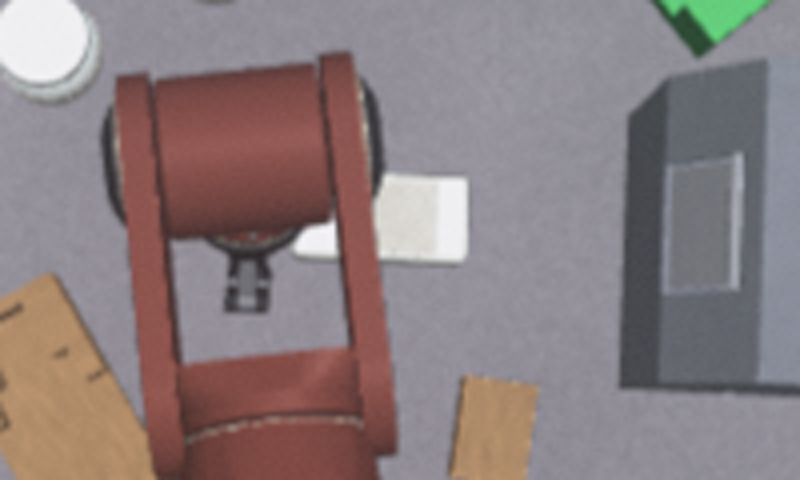

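```bash
python3 - <<'E'
from h import *
import pickle;t,s=pickle.load(open("f8.pkl","rb"))
T=lambda x,y:(200+(x+.5)/4-.5,140+(y+.5)/4-.5); S=lambda x,y:(150+(x+.5)/5-.5,150+(y+.5)/5-.5)
print("base x+",tri([t,s],[T(469,178),S(488,404)]),"base x-",tri([t,s],[T(468,264),S(497,330)]))
# flap corner same views, for comparison
print("sill lip x+",tri([t,s],[T(666,172-4),S(247,460)]),"x-",tri([t,s],[T(663,292),S(272,348)]))
print("top corner",tri([t,s],[T(768,60),S(117,444)]))
print("sh x-",tri([t,s],[T(294,256),S(693,334)]))
E
```

```text
base x+ [0.575  0.0169 0.196 ] base x- [0.5232 0.017  0.1953]
sill lip x+ [ 0.5882 -0.1089  0.1622] x- [ 0.5111 -0.1072  0.1635]
top corner [ 0.6426 -0.1536  0.2409]
sh x- [0.5256 0.1211 0.1979]
```

The flask is level in the grip, base at (490,365) in the scene crop, aligned with the flap. Measured against the sill in the same views, its underside is only about 1 mm above it, so I'll raise it 8 mm and approach.

```bash
python3 -m crank '[[0.1,2,-0.4,0],[0.1,3,-0.4,0],[0.1,3,0,0],[0,2,0,0],[0,0,0,0],[0,0,0,0],[0,0,0,0]]'; python3 - <<'E'
from h import *
need(.5525,-.089,.1878,-1.05)
s=manip.grab_frame("scene"); crop(s,110,270,160,280,5,"s9.png")
t=manip.grab_frame("top"); crop(t,250,450,140,260,4,"t9.png")
E
```

```text
time: 13.57
tool_pos: [0.5547, 0.0481, 0.1891]
tool_rot: [-0.0, 1.0, -0.009, -0.001]
contact_force: [-0.3, -0.1, -1.5]
gripper_width: 0.338
t 13.5667 tcp [0.5547 0.0481 0.1891] yaw -1.02 turn units 0.01 shift cm after turn [ 0.0269 13.7078  0.126 ] w 0.338 F [-0.3314 -0.0921 -1.4823] tilt [-0.0019  0.0007 -1.    ]
```

View pics/s9.png

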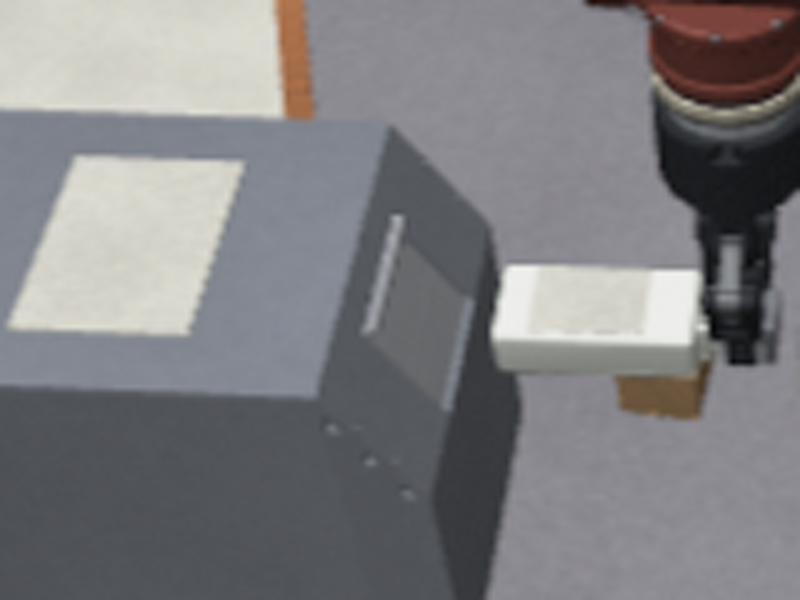

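View pics/t9.png

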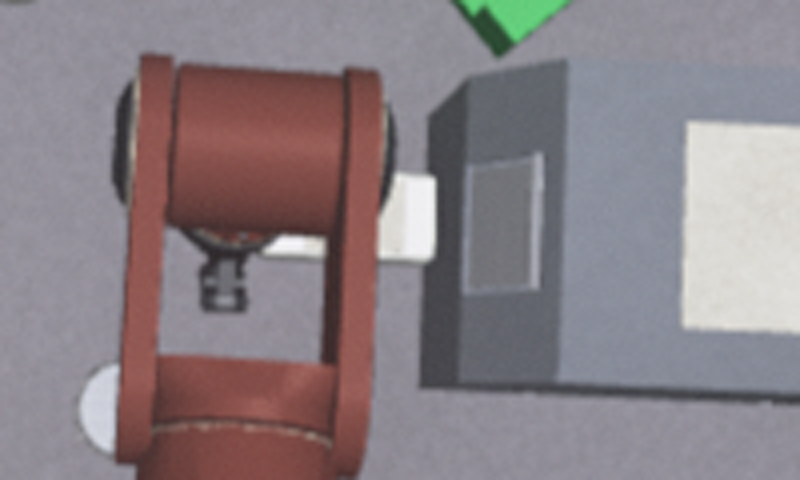

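```bash
python3 - <<'E'
from h import *
t=manip.grab_frame("top");s=manip.grab_frame("scene")
T=lambda x,y:(250+(x+.5)/4-.5,140+(y+.5)/4-.5); S=lambda x,y:(110+(x+.5)/5-.5,160+(y+.5)/5-.5)
print("base x+",tri([t,s],[T(437,176),S(494,340)]),"base x-",tri([t,s],[T(434,263),S(504,266)]))
print("lip x+",tri([t,s],[T(467,165),S(445,410)]),"x-",tri([t,s],[T(464,294),S(472,299)]))
E
```

```text
base x+ [ 0.5771 -0.0822  0.2064] base x- [ 0.5251 -0.0827  0.2054]
lip x+ [ 0.5898 -0.1093  0.1642] x- [ 0.51   -0.1079  0.1614]
```

```bash
python3 -m crank '[[0,1.5,0.1,0],[0,1.5,0.1,0],[0,1.5,0,0],[0,1.5,0,0],[0,0,0,0],[0,0,0,0],[0,0,0,0]]'; python3 - <<'E'
from h import *
need(.5525,-.089,.1878,-1.05)
s=manip.grab_frame("scene"); crop(s,110,270,160,280,5,"s10.png")
E
```

```text
time: 14.35
tool_pos: [0.5542, -0.0114, 0.1883]
tool_rot: [-0.0, 1.0, -0.008, -0.0]
contact_force: [-0.4, 1.3, -0.7]
gripper_width: 0.343
t 14.35 tcp [ 0.5542 -0.0114  0.1883] yaw -0.97 turn units 0.01 shift cm after turn [-0.0266  7.758   0.0468] w 0.343 F [-0.418   1.3361 -0.6577] tilt [-0.0002  0.0004 -1.    ]
```

View pics/s10.png

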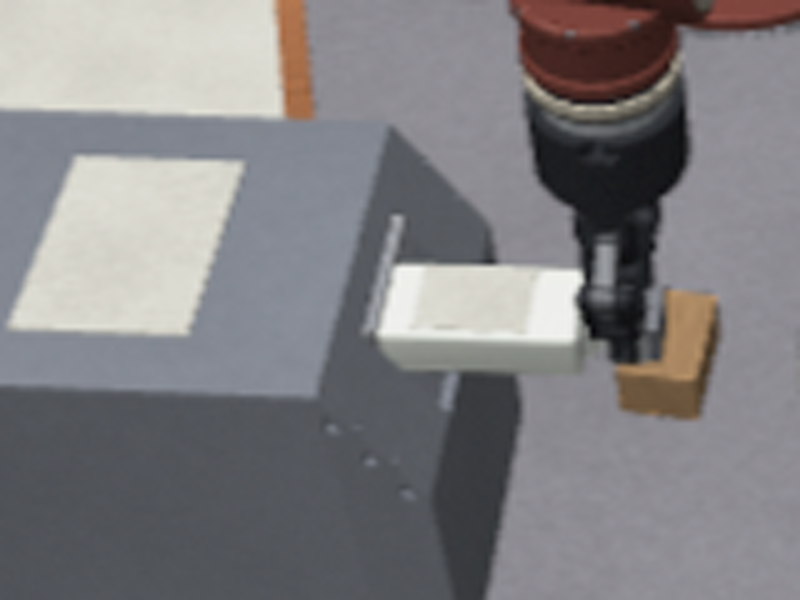

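The base is entering the slot (390,305) with the flap pushed in and low forces. I'll keep going.

```bash
python3 -m crank '[[0,1.5,0,0],[0,1.5,0,0],[0,1.5,0,0],[0,1.2,0,0],[0,0,0,0],[0,0,0,0],[0,0,0,0]]'; python3 - <<'E'
from h import *
need(.5525,-.089,.1878,-1.05)
s=manip.grab_frame("scene"); crop(s,110,270,160,280,5,"s11.png")
f=manip.grab_frame("wrist"); cv2.imwrite("pics/w11.png",f["img"][:,:,::-1])
E
```

```text
time: 14.98
tool_pos: [0.553, -0.0691, 0.188]
tool_rot: [0.0, 1.0, -0.009, -0.0]
contact_force: [-0.8, -1.0, -3.9]
gripper_width: 0.339
t 14.9833 tcp [ 0.553  -0.0691  0.188 ] yaw -1.01 turn units 0.01 shift cm after turn [-0.0163  1.9929  0.0215] w 0.339 F [-0.7539 -1.0429 -3.8944] tilt [-0.0007 -0.     -1.    ]
```

View pics/s11.png

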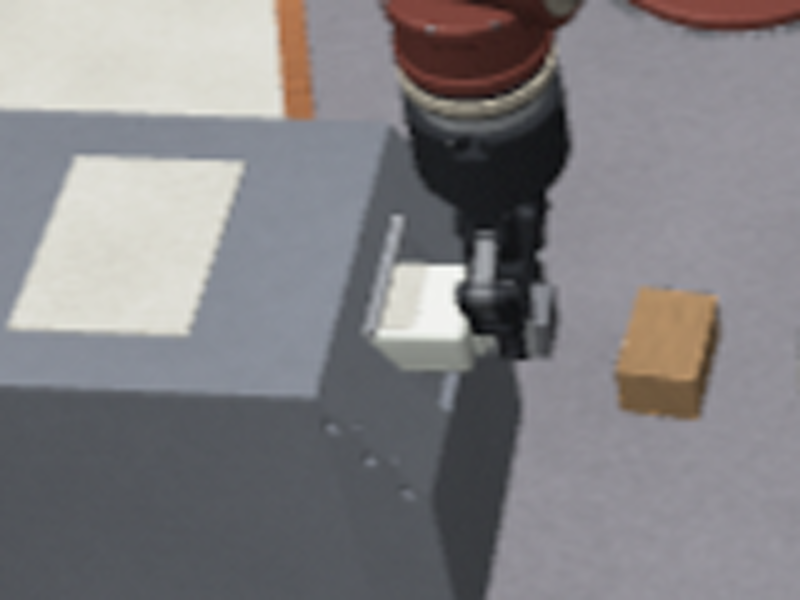

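View pics/w11.png

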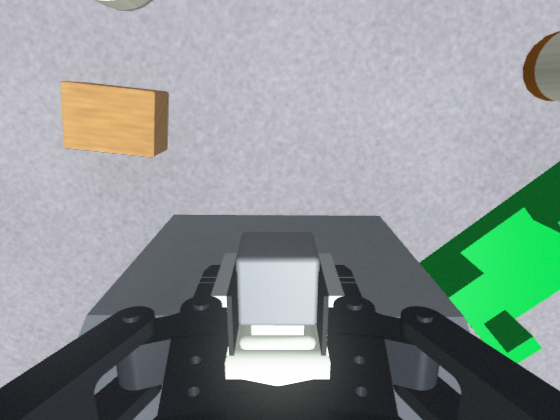

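```bash
python3 -m crank '[[0,1.1,0,0],[0,1.1,0,0],[0,0,0,0],[0,0,0,0],[0,0,0,0]]'; python3 - <<'E'
from h import *
need(.5525,-.089,.1878,-1.05)
s=manip.grab_frame("scene"); crop(s,110,270,160,280,5,"s12.png")
E
```

```text
time: 15.5
tool_pos: [0.5528, -0.092, 0.1884]
tool_rot: [0.0, 1.0, -0.009, 0.0]
contact_force: [-0.3, -0.1, -3.7]
gripper_width: 0.34
t 15.5 tcp [ 0.5528 -0.092   0.1884] yaw -1.06 turn units -0.0 shift cm after turn [-0.0381 -0.2973  0.057 ] w 0.34 F [-0.3444 -0.136  -3.7433] tilt [ 0.     -0.0005 -1.    ]
```

View pics/s12.png

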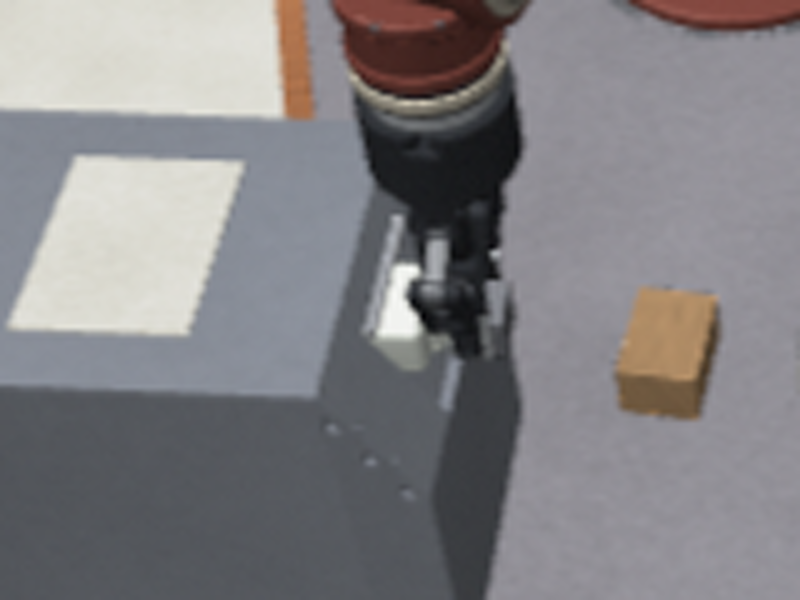

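```bash
python3 -m crank '[[0,0,0,0],[0,0,0,0],[0,0,0,0],[0,0,0,0],[0,0,0,0],[0,0,0,0],[0,0,0,0],[0,0,0,0]]' 0.6; python3 - <<'E'
from h import *
s=manip.grab_frame("scene"); crop(s,110,270,160,280,5,"s13.png")
f=manip.grab_frame("wrist"); cv2.imwrite("pics/w13.png",f["img"][:,:,::-1])
E
```

```text
time: 16.22
tool_pos: [0.5528, -0.0913, 0.1883]
tool_rot: [0.0, 1.0, -0.009, -0.0]
contact_force: [0.4, 0.5, -0.2]
gripper_width: 0.598
```

View pics/s13.png

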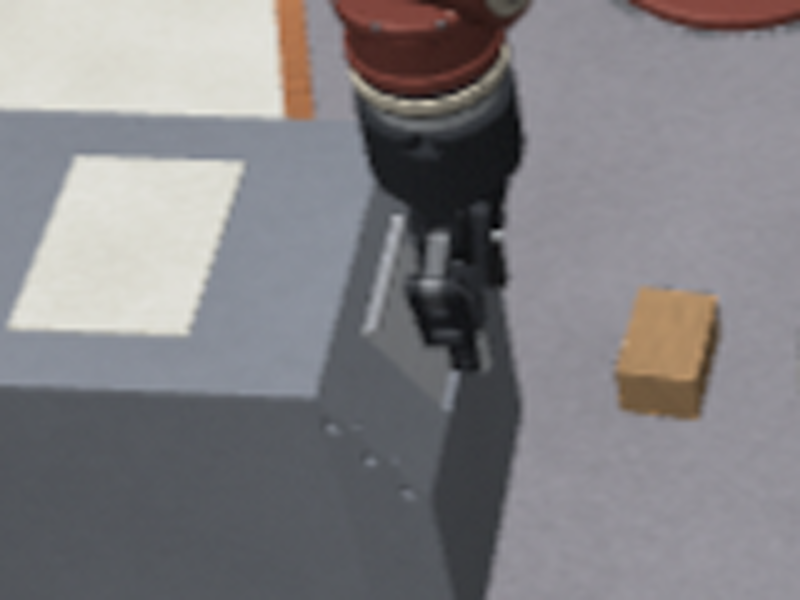

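View pics/w13.png

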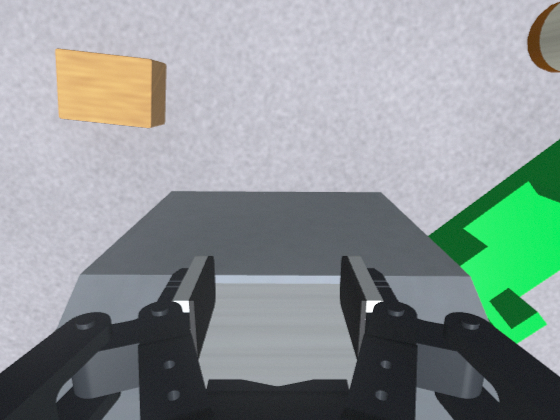

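The flask has slid in and the flap looks shut. I'll back away and check.

```bash
python3 -m crank '[[0,-2,0,0],[0,-3,0,0],[0,-3,-1,0],[0,-3,-2,0],[0,-3,-2,0],[0,0,0,0],[0,0,0,0],[0,0,0,0],[0,0,0,0],[0,0,0,0]]'; python3 - <<'E'
from h import *
need(.5,0,.2,-1)
s=manip.grab_frame("scene"); crop(s,90,250,160,280,5,"s14.png");cv2.imwrite("pics/s14f.png",s["img"][:,:,::-1])
t=manip.grab_frame("top"); crop(t,345,495,145,250,5,"t14.png")
E
```

```text
time: 17.15
tool_pos: [0.5547, 0.0476, 0.2369]
tool_rot: [0.0, 1.0, -0.01, -0.001]
contact_force: [0.1, -0.5, -0.8]
gripper_width: 0.602
t 17.15 tcp [0.5547 0.0476 0.2369] yaw -1.1 turn units -0.02 shift cm after turn [-5.3779  4.856   3.7001] w 0.602 F [ 0.1226 -0.5392 -0.7655] tilt [-0.0024 -0.0001 -1.    ]
```

View pics/s14.png

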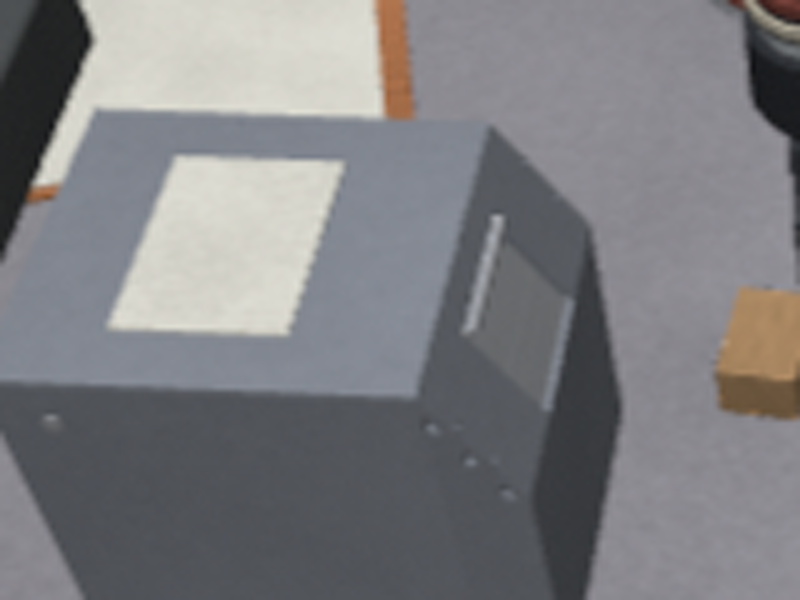

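View pics/t14.png

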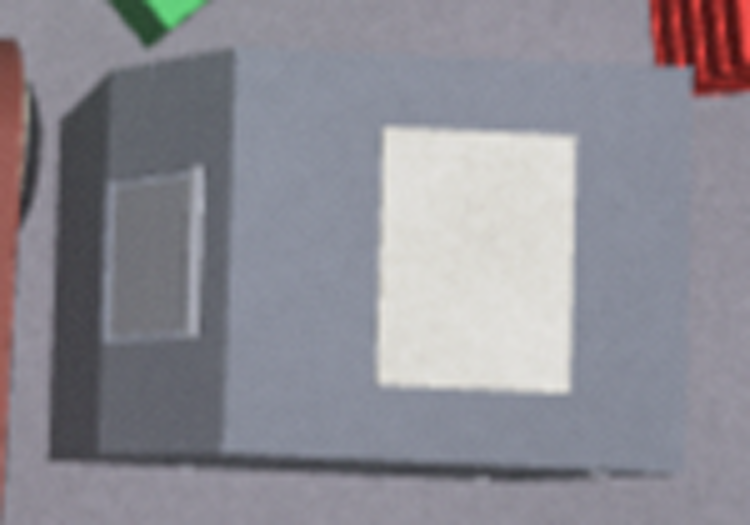

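View pics/s14f.png

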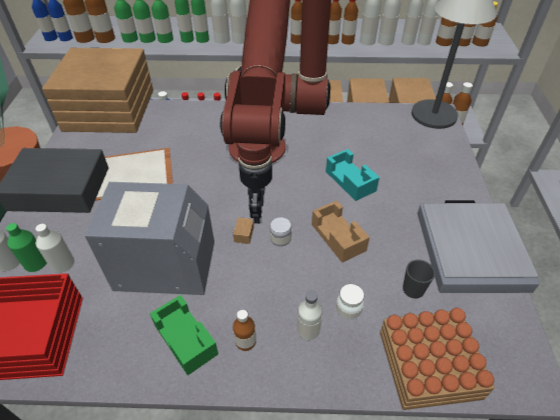

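The flap at (195,228) looks exactly as it did at the start, shut. The flask is nowhere on the counter, the tray at (340,230) is empty, and every bystander stands at its old pixel. The arm is clear, so I'm handing in.

```bash
python3 -m crank '[[0,0,-1,0],[0,0,0,0],[0,0,0,0],[0,0,0,0],[0,0,0,0],[0,0,0,0]]'; python3 -c "
from plant import manip
print(manip.job_done())"
```

```text
time: 17.75
tool_pos: [0.5552, 0.0487, 0.2481]
tool_rot: [0.0, 1.0, -0.009, -0.0]
contact_force: [0.4, -0.2, 0.1]
gripper_width: 0.599
the job is handed in; nothing more can be done
None
```

I posted the flask base first into the returns box and handed the job in at about 18 s of the 61 s allowed; no verdict was reported.

- **What I did:** I gripped the flask by its body and lifted it from the tray. I laid it on the counter in line with the slot and let go, then took it again by the cap. I pushed the flap in with its base until the base was about 115 mm past the sill with the cap still outside, held it there, and released. The flask slid in by itself.
- **Last checks:** In the final scene and top views the flap looks shut, as it did at the start. The tray is empty, no flask is left on the counter, the bystanders stand where they were, and the arm is clear with almost no contact force.
- **Not confirmed or disagreeing:** The flask's rest pose inside the closed box can't be seen. The only disagreements were millimetres: two views put the flask 3–5 mm apart in the tray. The cameras also read the held flask about 6–8 mm lower than the arm's own position implied, so I raised it before going in.

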